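Drift a nipped clevis pin out of a hydraulic ram's fork end

TASK

The clevis pin that joins the blue two-strap link to the rod eye of the yellow hydraulic ram has stuck half-way: its head is underneath, so it can only leave downwards, the lower strap nips it, and the upper strap has slipped out of line over it. With the slim, red-sleeved drift from the wooden stand, feel for the hole in the upper strap, draw the strap back into line, and drive the pin right out from above with a gentle, steady push so that it drops into the green tray; never press hard with the drift, and keep your fingers off the pin. Then stand the red drift back in its hole in the stand, and leave the other things where they are.

Things in the scene. Friction and masses are not known exactly. Their poses are not given: they have to be found in the camera images.
- ram: Yellow hydraulic ram lying on timber saddles, fixed. Origin: on the bench under its axis, at the rod-side face of the dark gland nut; x axis: along the ram in the direction the rod points (towards the blue link), z up. Axis 83.5 mm above the bench, barrel 54 mm thick, reaching to x = -255 mm; red port plugs 130 mm high at x = -45 and -180 mm. It carries rod, rod eye and link (78 mm out).
- eye_top (a point): Point on the bore's axis at the top face of the rod eye, 96.5 mm above the bench; axes as the ram's. The dark steel eye is a fixed block 38 x 36 x 26 mm (z 70.5 to 96.5) with a vertical through bore 13 mm wide, chamfer 0.5 mm. The upper strap lies on it, the lower strap under it (z 62 to 70); the lower strap's hole lies within 1.5 mm of the bore's axis.
- link_bolt (a point): Top of the bolt at the link's fixed far end, 112 mm high, 75 mm from eye_top along +x. The blue upper strap is a flat bar 32 x 8 mm, top 105 mm high, with a 13 mm hole (chamfer 0.5). It is off the pin and has slipped 2.5 to 7.5 mm towards the bolt, along x: its place is not measured, find its hole by eye or feel. It slides along x under about 3 N, up to 4 mm past true, and stays.
- pin: Brass clevis pin in the eye and lower strap, head down: shank 12 mm thick, 43 mm long, head 18 mm wide, 4 mm thick, 50 g. Origin: centre of the head's underside, z up the shank. Its upper end is 2 to 6 mm below the eye's top face. A steady push of about 6 to 16 N moves it down; it slides freely once that end is below the eye, is out when that end is 62 mm above the bench, and drops.
- drift: The drift (pin punch) to use: steel, red sleeve, 150 mm long, 200 g. Origin: centre of its flat tip, z up along it. Tip 11 mm thick for the first 60 mm (0.5 mm chamfer at its end), then a round body 16 mm thick from 66 to 150 mm (red sleeve 68 to 94 mm); grip it about 105 mm above the tip. It stands loose and upright in a hole of the stand, tip 8 mm above the bench.
- big_drift: A thicker drift of the same form with a blue sleeve; its 14 mm tip does not fit the bore. Leave it in its hole. Origin: centre of its tip, z up along it.
- stand: Light wooden drift stand, fixed, 60 (x) by 130 (y) by 50 mm high, with two holes 72 mm apart along y. Origin: centre of its underside.
- stand_hole0 (a point): Centre of the mouth of one of the stand's holes, 50 mm above the bench: round, 15.5 mm wide, 42 mm deep (floor 8 mm above the bench).
- stand_hole1 (a point): Centre of the mouth of the stand's other hole, same size. The drifts may stand either way round.
- tray: Shallow green plastic parts tray under the rod eye, loose, 350 g, 112 (x, along the ram) by 130 (y) by 16 mm high, walls and floor 3 mm. Origin: centre of its underside.
- die_box: Open cardboard box, 100 x 100 x 55 mm, with a ring of steel crimping-die segments, 1.6 kg. Bystander. Origin: centre of its underside.
- adapter: Brass hose adapter standing on end, 29 mm wide, 42 mm high. Bystander. Origin: centre of its underside.
Mind the look-alikes: they are no part of the job. What is shaped like the drift but orange, pink or purple is not meant.

How it is judged:
On the way, in this order (a step that is already met when the one before it is completed fails the run):
1. the red drift, held upright, bears on the upper end of the pin inside the bore (contact force between drift and pin above 2 N and height (world z) of drift between 0.062 and 0.0965 m and angle between drift's own z axis and vertical below 0.15 rad), for 0.1 s.
2. the pin is out of the link and eye and lies or stands in the green tray (height (world z) of pin below 0.02 m and x of pin in the frame of tray between -0.055 and 0.055 m and y of pin in the frame of tray between -0.064 and 0.064 m), for 0.2 s.
At the end, for the whole second after the job is handed in: The pin is out and lies or stands in the green tray (underside of its head below 20 mm, inside the walls); the red drift stands in a hole of the stand (tip below 16 mm, within 10 mm of the hole's axis, leaning under 0.2 rad); both are at rest (all of step 2 and angle between drift's own z axis and vertical below 0.2 rad and height (world z) of drift below 0.016 m and (horizontal distance between drift and stand_hole0 below 0.01 m or horizontal distance between drift and stand_hole1 below 0.01 m) and linear speed of each of pin, drift below 0.02 m/s); the robot touches nothing.
It fails at once if the drift pressed on the pin with more than 30 N (contact force between drift and pin above 30 N).
It fails at once if the drift pressed on the link, rod eye or ram with more than 30 N (contact force between drift and ram above 30 N).
It fails at once if the pin handled with the fingers (contact force between the fingers and pin above 1 N).
It fails at once if the blue-sleeved drift, the die box, the adapter or the tray moved by more than 20 mm (distance of any of big_drift, die_box, adapter, tray from where it was at the start of the episode above 0.02 m).
It also fails if it takes over 67 s, if anything falls off the work surface, if the arm or the gripper's body presses on something with over 40 N, if the wrist force passes 120 N, or if a joint passes its speed limit or range.

ROBOT

A 7-joint arm with a two-finger parallel gripper is mounted at the origin on the work surface. World frame = base frame: x ahead of the robot, y to its left, z up, the work surface at z = 0. Lengths are in m, angles in rad, forces in N, time in s.
With the tool pointing down it reaches from about 0.425 to 0.925 m from the base axis. Payload 6.8 kg.
Tool frame: the origin (TCP) lies at the very end of the fingers, on their centre line; the grasp point (between the pads) lies bot.tcp_to_grasp behind it (bot.tcp_to_grasp is the distance from the TCP to the grasp point, in m); z points along the fingers, y is the line along which they close (so a half turn about z gives the same grasp; the last joint's range is limited). The gripper opens to 85 mm and grips with 20 to 120 N. Pads are 22 mm wide; open, the fingers measure 114 mm over their backs; the gripper's body (76 mm by 85 mm) begins 54 mm behind the grasp point. The pads swing forward as they close: fully open they stand 13 mm farther back than shut.
Start: joints at [-1.383, 0.477, 0.022, 1.555, -0.011, 1.109, -0.083], TCP at [0.197, 0.646, 0.231] pointing down, gripper open.
Joint ranges: [-2.96, 2.96], [-0.34, 2.1], [-1.41, 1.46], [0.24, 2.44], [-1.37, 4.51], [0.17, 1.92], [-2.96, 2.96]. Speed limits (rad/s): [2.39, 2.39, 3.14, 3.14, 3.14, 3.14, 3.14].

INTERFACE

Orientations are given as a unit quaternion [w, x, y, z].
In Python, from station import bot gives the robot as it stands.
- The arm moves only by the tool servo_tool, never from a script. Its argument "motion" is a list that holds one entry, the list of rows, each a list of 7 numbers: the shift along the tool's x, y, z in m, then the turn, a rotation vector about the tool's x, y, z in units of 5 degrees (1.0 is 5 degrees), then the opening, from 0 (shut) to 1 (fully open). A call has 1 to 20 rows; each row is the pose to reach, as a shift and turn from the pose commanded when the call began, along the tool's axes at that moment; what a row does not reach only later rows make up. A row lasts 1/12 s, in which the tool goes at most 41.7 mm and 7.16 degrees, less where a joint would pass 70% of its speed; a pose out of reach is approached as far as the arm can. A call with a gripper value outside its range is refused whole. The fingers move at their own pace and stop on an object; "grip_force" is the grip in N (left out, the last holds). Time passes only in rows, so rows that repeat a pose let the fingers close. It gives the time, the measured TCP pose, the force, the opening and the grip force at its end, in the units of the state.
- bot.get_obs(): the state, without advancing time (a new reading comes with each control period).
- bot.read_camera(name): name is "side" or "top" or "wrist"; returns a dict with "img" (480x640x3 uint8, red, green, blue), "K" (3x3 intrinsics, pixels), "pose" (4x4, takes a point from camera to world coordinates). Camera axes: x right, y down, z forward; pixel columns grow to the right and rows downward; lengths in m; the calibration is good to about 2 mm. A picture is of the moment at which its call begins. There is no depth.
- bot.hand_in(): hands the job in; it is judged then, once.
The state is a dict: "t": time; "q": joint angles; "joint_vel": joint speeds; "joint_torque": joint torques, N m; "eef_pos": TCP position; "tool_rot": TCP orientation; "contact_force": force on the tool from outside, world axes, zero at the start; "torque": the same for the moment, N m; "gripper_width": opening from 0.0 (shut) to 1.0 (fully open); "grasp_force": force on a finger pad.
Only numpy, scipy, OpenCV 4.12 (cv2) and the standard library are available. Lean on these libraries where they do the work, as an engineer would, in place of code of your own. Each camera call takes 0.05 s, during which the arm holds its last target. There are 200 camera calls.

## Working session

There is one attempt and no reset: what is moved stays moved. The work goes in short steps, Python scripts to look and compute and a tool call to move; the robot and the scene stay as the last step left them, time stands still between calls to the robot, and variables do not carry over. Pictures are saved under pics/ and viewed, at most 10 in all, crops included, and the job is handed in when it is done.

Besides the shell and the picture viewer there is one more tool, called after ">>>" as name(argument=value, ...), one argument or row to a line, values as JSON. servo_tool: Moves the arm, as the interface text tells. Its arguments: {"type":"object","properties":{"motion":{"type":"array"},"grip_force":{"type":"number"}},"required":["motion"]}

```bash
mkdir -p pics; ls; cat > h.py <<'E'
import numpy as np, cv2, sys
from station import bot
def shot(n,f=None):
    c=bot.read_camera(n)
    if f: cv2.imwrite('pics/'+f,c['img'][:,:,::-1])
    return c
def ray(c,u,v):
    d=np.linalg.inv(c['K'])@[u,v,1]; R=c['pose'][:3,:3]
    return c['pose'][:3,3],R@d
def onz(c,u,v,z):
    o,d=ray(c,u,v); return o+d*(z-o[2])/d[2]
def tri(obs):
    A=np.zeros((3,3));b=np.zeros(3)
    for c,u,v in obs:
        o,d=ray(c,u,v); d=d/np.linalg.norm(d); P=np.eye(3)-np.outer(d,d); A+=P;b+=P@o
    x=np.linalg.solve(A,b)
    return x,[np.linalg.norm(np.cross(x-ray(c,u,v)[0],ray(c,u,v)[1]/np.linalg.norm(ray(c,u,v)[1]))) for c,u,v in obs]
def proj(c,p):
    R=c['pose'][:3,:3]; q=c['K']@(R.T@(np.array(p)-c['pose'][:3,3])); return q[:2]/q[2]
def blobs(img,lo,hi,amin=30):
    h=cv2.cvtColor(img,cv2.COLOR_RGB2HSV)
    m=cv2.inRange(h,np.array(lo),np.array(hi))
    n,l,s,ce=cv2.connectedComponentsWithStats(m)
    return [(s[i].tolist(),ce[i].round(1).tolist()) for i in range(1,n) if s[i][4]>=amin]
E
python3 - <<'E'
from h import *
np.set_printoptions(precision=4,suppress=True)
for n in ['side','top','wrist']:
    c=shot(n,n+'0.png'); print(n,c['K'][0],c['K'][1],c['pose'])
o=bot.get_obs(); print(o,bot.tcp_to_grasp)
E
```

```text
pics
side [596.7664   0.     320.3438] [  0.     596.7664 245.3897] [[-0.9971 -0.0562  0.0519  0.5163]
 [-0.073   0.4947 -0.866   0.6927]
 [ 0.0231 -0.8672 -0.4974  0.553 ]
 [ 0.      0.      0.      1.    ]]
top [530.2006   0.     309.4993] [  0.     530.2006 227.3484] [[ 0.03   -0.9942  0.1037  0.4491]
 [-0.9995 -0.0312 -0.0106 -0.1238]
 [ 0.0138 -0.1033 -0.9946  1.1755]
 [ 0.      0.      0.      1.    ]]
wrist [373.0164   0.     321.5809] [  0.     373.0164 233.991 ] [[ 0.292   0.9134  0.2837  0.1237]
 [ 0.9564 -0.2781 -0.0889  0.668 ]
 [-0.0023  0.2973 -0.9548  0.3735]
 [ 0.      0.      0.      1.    ]]
{'t': 0.15, 'q': array([-1.3831,  0.4776,  0.0223,  1.5562, -0.0115,  1.1093, -0.0831]), 'joint_vel': array([ 0.0008, -0.0015, -0.0011, -0.003 ,  0.0008,  0.0009,  0.0005]), 'joint_torque': array([  0.0024, -59.6925,   1.6101, -28.1494,   0.0127,   0.0066,
         0.    ]), 'eef_pos': array([0.1966, 0.6453, 0.2306]), 'tool_rot': array([-0.0001,  0.1473,  0.9891, -0.0007]), 'contact_force': array([-0.4591,  0.5665, -0.1438]), 'torque': array([ 0.017 , -0.0412,  0.0128]), 'grasp_force': 0.0, 'gripper_width': 0.9960300792511005} 0.0187
```

View pics/side0.png

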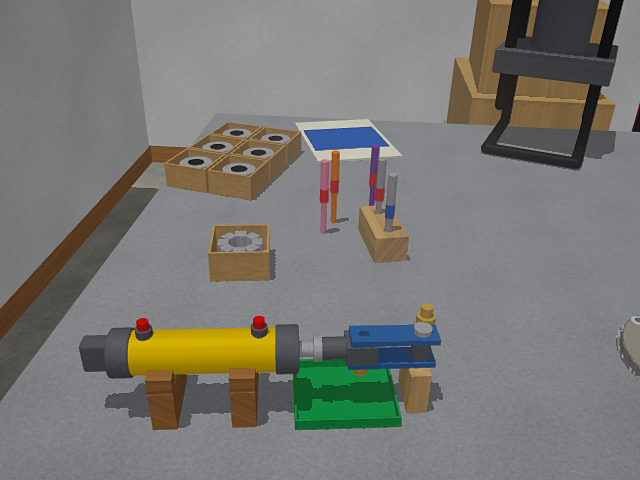

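View pics/top0.png

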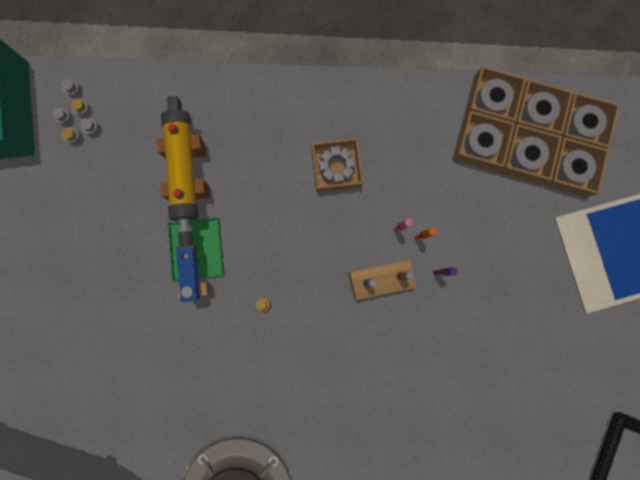

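Side view: the red drift is at about (380,180) in the stand's rear hole and the blue one at (390,210). Purple (375,170), orange (335,185) and pink (324,195) stand loose nearby. The strap hole is near (364,334) and the bolt at (423,329). Top view: red drift near (405,276), blue near (370,284), and the strap from (187,248) to (188,298). Next I'll zoom in.

```bash
python3 - <<'E'
import cv2,numpy as np
s=cv2.imread('pics/side0.png');t=cv2.imread('pics/top0.png')
f=lambda i,x,y,w,h:cv2.resize(i[y:y+h,x:x+w],(400,300),interpolation=cv2.INTER_CUBIC)
cv2.imwrite('pics/c1.png',np.vstack([np.hstack([f(s,320,140,160,120),f(s,330,300,120,90)]),np.hstack([f(t,340,240,120,90),f(t,140,225,120,90)])]))
E
```

```text
(no output)
```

View pics/c1.png

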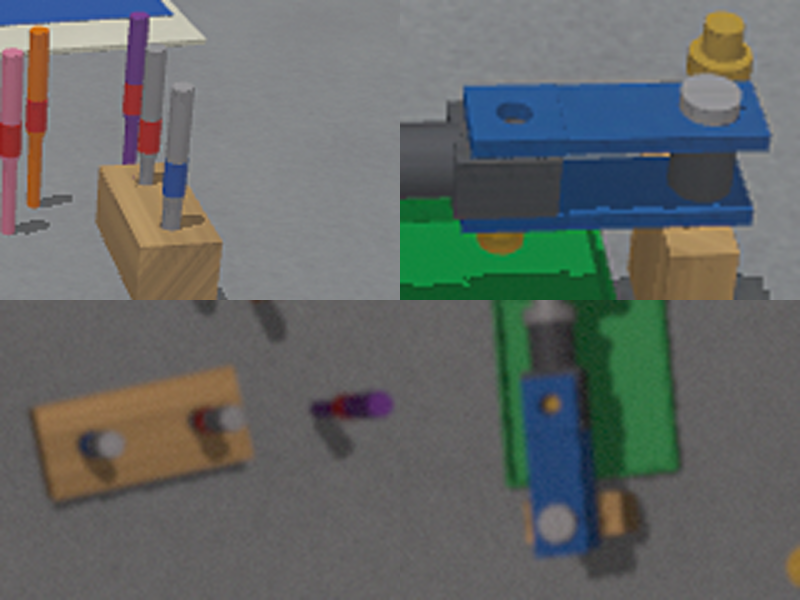

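The crops show: red drift top end at side (382,160) and top (408.7,275.4); strap hole at side (364.5,333.6) and top (185.6,256.2); bolt at side (423.3,327) and top (186.8,291.9).

```bash
python3 - <<'E'
from h import *
np.set_printoptions(precision=4,suppress=True)
s=shot('side');t=shot('top')
P={'drift_top':((382.4,160),(408.7,275.4)),'hole':((364.5,333.6),(185.6,256.2)),'bolt':((423.3,327.2),(186.8,291.9)),'blue_top':((392.8,174.5),(371.3,283))}
for k,(a,b) in P.items():
    x,e=tri([(s,*a),(t,*b)]); print(k,x,np.round(e,4))
print('drift at stand mouth z.05',onz(s,378.4,212.8,.05), 'hole z105',onz(s,364.5,333.6,.105),onz(t,185.6,256.2,.105),'bolt z112',onz(s,423.3,327.2,.112),onz(t,186.8,291.9,.112))
print('top158',onz(s,382.4,160,.158),onz(t,408.7,275.4,.158))
for n,c in(('s',s),('t',t)):
  print(n,'red',[b for b in blobs(c['img'],(0,120,60),(8,255,255),8)]);print('yel',blobs(c['img'],(22,150,60),(32,255,255),50));print('blue',blobs(c['img'],(105,120,40),(115,255,255),30));print('green',blobs(c['img'],(50,100,30),(80,255,255),80))
E
```

```text
drift_top [ 0.4688 -0.3288  0.1518] [0.0002 0.0002]
hole [0.4945 0.1132 0.1002] [0.0002 0.0002]
bolt [0.4235 0.105  0.1092] [0.0001 0.0001]
blue_top [ 0.4524 -0.2565  0.1549] [0.0004 0.0004]
drift at stand mouth z.05 [ 0.4691 -0.3184  0.05  ] hole z105 [0.4946 0.1194 0.105 ] [0.4945 0.1122 0.105 ] bolt z112 [0.4242 0.1087 0.112 ] [0.4235 0.1044 0.112 ]
top158 [ 0.4697 -0.3131  0.158 ] [ 0.4686 -0.3275  0.158 ]
s red [([632, 104, 8, 27, 36], [635.7, 117.7]), ([369, 174, 8, 12, 78], [372.6, 179.5]), ([330, 180, 9, 13, 85], [334.3, 186.7]), ([320, 189, 9, 14, 99], [323.6, 195.7]), ([375, 188, 10, 14, 107], [379.3, 194.5]), ([253, 316, 12, 14, 145], [258.4, 322.2]), ([136, 318, 13, 14, 150], [142.0, 324.3])]
yel [([422, 304, 11, 6, 52], [426.8, 306.5]), ([417, 312, 18, 10, 54], [424.7, 317.5]), ([127, 327, 149, 49, 6063], [201.8, 350.9])]
blue [([304, 127, 85, 23, 1422], [344.1, 137.8]), ([385, 205, 10, 14, 115], [389.2, 211.6]), ([349, 324, 92, 23, 1624], [390.0, 335.9]), ([348, 347, 88, 23, 1009], [396.8, 359.5])]
green [([293, 359, 109, 71, 6422], [342.9, 397.0])]
t red [([169, 124, 7, 8, 42], [171.8, 127.3]), ([174, 190, 7, 7, 42], [176.9, 192.8]), ([417, 231, 8, 9, 23], [421.0, 235.3]), ([398, 272, 5, 8, 19], [399.6, 275.7])]
yel [([165, 123, 30, 81, 1312], [179.2, 163.2])]
blue [([588, 200, 52, 99, 3545], [619.5, 245.5]), ([177, 248, 23, 54, 743], [187.8, 272.9])]
green [([190, 218, 34, 60, 1551], [207.5, 246.8]), ([168, 221, 11, 60, 429], [173.3, 247.6])]
```

```bash
cat >> h.py <<'E'
from scipy.spatial.transform import Rotation as Rot
def toolR():
    w,x,y,z=bot.get_obs()['tool_rot']; return Rot.from_quat([x,y,z,w])
def rows(wps,g):
    """wps: list of (x,y,z,closing azimuth deg), tool straight down -> rows"""
    R0=toolR();p0=bot.get_obs()['eef_pos'];out=[]
    for x,y,z,a in wps:
        a=np.radians(a); Y=np.array([np.cos(a),np.sin(a),0]);Z=np.array([0,0,-1.]);X=np.cross(Y,Z)
        R=Rot.from_matrix(np.c_[X,Y,Z])
        rv=np.degrees((R0.inv()*R).as_rotvec())/5
        out.append(R0.inv().apply(np.array([x,y,z])-p0).round(3).tolist()+rv.round(2).tolist()+[g])
    print(str(out).replace('-0.0,','0,').replace(' ',''))
def arc(a0,r0,z0,a1,r1,z1,n):
    return [(r*np.cos(np.radians(a)),r*np.sin(np.radians(a)),z,a) for a,r,z in zip(np.linspace(a0,a1,n+1)[1:],np.linspace(r0,r1,n+1)[1:],np.linspace(z0,z1,n+1)[1:])]
E
python3 - <<'E'
from h import *
rows(arc(73,.675,.231,13,.508,.26,18),1)
E
```

```text
[[-0.039,-0.01,-0.002,-0.01,0.0,0.68,1],[-0.077,-0.023,-0.003,-0.01,0.0,1.34,1],[-0.113,-0.038,-0.005,-0.01,0.0,2.01,1],[-0.148,-0.054,-0.007,-0.01,0.0,2.68,1],[-0.181,-0.073,-0.008,-0.01,0.0,3.34,1],[-0.212,-0.093,-0.01,-0.01,0.0,4.01,1],[-0.242,-0.115,-0.011,-0.01,0.0,4.68,1],[-0.27,-0.138,-0.013,-0.01,0.0,5.34,1],[-0.296,-0.163,-0.015,-0.01,0.0,6.01,1],[-0.32,-0.189,-0.016,-0.01,0.0,6.68,1],[-0.343,-0.216,-0.018,-0.01,0.0,7.34,1],[-0.363,-0.243,-0.019,-0.01,0.0,8.01,1],[-0.381,-0.272,-0.021,-0.01,0.0,8.68,1],[-0.397,-0.301,-0.022,-0.01,0.0,9.34,1],[-0.411,-0.331,-0.024,-0.01,0.0,10.01,1],[-0.423,-0.361,-0.026,-0.01,0.01,10.68,1],[-0.432,-0.391,-0.027,-0.01,0.01,11.34,1],[-0.44,-0.421,-0.029,-0.01,0.01,12.01,1]]
```

>>> servo_tool(
  motion=[
    [[-0.039,-0.01,-0.002,0,0,0.68,1],[-0.077,-0.023,-0.003,0,0,1.34,1],[-0.113,-0.038,-0.005,0,0,2,1],[-0.148,-0.054,-0.007,0,0,2.68,1],[-0.181,-0.073,-0.008,0,0,3.34,1],[-0.212,-0.093,-0.01,0,0,4,1],[-0.242,-0.115,-0.011,0,0,4.68,1],[-0.27,-0.138,-0.013,0,0,5.34,1],[-0.296,-0.163,-0.015,0,0,6,1],[-0.32,-0.189,-0.016,0,0,6.68,1],[-0.343,-0.216,-0.018,0,0,7.34,1],[-0.363,-0.243,-0.019,0,0,8,1],[-0.381,-0.272,-0.021,0,0,8.68,1],[-0.397,-0.301,-0.022,0,0,9.34,1],[-0.411,-0.331,-0.024,0,0,10,1],[-0.423,-0.361,-0.026,0,0,10.68,1],[-0.432,-0.391,-0.027,0,0,11.34,1],[-0.44,-0.421,-0.029,0,0,12,1],[-0.44,-0.421,-0.029,0,0,12,1]],
  ],
)

```text
t: 1.83
eef_pos: [0.495, 0.1075, 0.2609]
tool_rot: [0.001, 0.627, 0.779, -0.001]
contact_force: [0.5, -0.3, 0.8]
gripper_width: 1.0
grasp_force: 0.0
```

```bash
python3 - <<'E'
from h import *
np.set_printoptions(precision=4,suppress=True)
c=shot('wrist','w1.png'); np.savez('w1.npz',**c); o=bot.get_obs(); print(o['t'],o['eef_pos'],o['tool_rot'],o['q'],c['pose'])
rows(arc(13,.508,.26,-35,.571,.25,13),1)
E
```

```text
1.8833 [0.495  0.111  0.2607] [0.0002 0.6248 0.7808 0.0001] [-0.7398  0.1715  0.4521  1.9396 -0.0859  1.0486 -0.0294] [[ 0.9769  0.204   0.0637  0.4784]
 [ 0.2138 -0.9321 -0.2926  0.1823]
 [-0.0003  0.2994 -0.9541  0.4038]
 [ 0.      0.      0.      1.    ]]
[[-0.03,0.005,0.002,0.01,0.0,0.67,1],[-0.063,0.006,0.002,0.01,0.0,1.41,1],[-0.097,0.006,0.003,0.01,0.0,2.15,1],[-0.131,0.003,0.004,0.01,0.0,2.89,1],[-0.165,-0.002,0.005,0.01,0.0,3.63,1],[-0.199,-0.009,0.005,0.01,0.0,4.36,1],[-0.233,-0.018,0.006,0.01,0.0,5.1,1],[-0.267,-0.03,0.007,0.01,0.0,5.84,1],[-0.299,-0.044,0.008,0.01,0.0,6.58,1],[-0.331,-0.061,0.008,0.01,0.0,7.32,1],[-0.363,-0.079,0.009,0.01,0.0,8.06,1],[-0.393,-0.1,0.01,0.01,0.0,8.8,1],[-0.422,-0.123,0.011,0.01,0.0,9.53,1]]
```

View pics/w1.png

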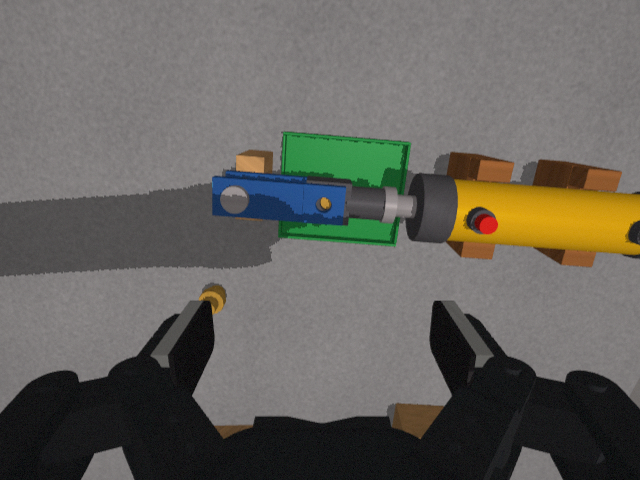

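Wrist view: strap hole at about (324,204) with brass visible in it, bolt at (235,199), adapter at (213,298), tray in clear view.

>>> servo_tool(
  motion=[
    [[-0.03,0.005,0.002,0,0,0.67,1],[-0.063,0.006,0.002,0,0,1.41,1],[-0.097,0.006,0.003,0,0,2.15,1],[-0.131,0.003,0.004,0,0,2.89,1],[-0.165,-0.002,0.005,0,0,3.63,1],[-0.199,-0.009,0.005,0,0,4.36,1],[-0.233,-0.018,0.006,0,0,5.1,1],[-0.267,-0.03,0.007,0,0,5.84,1],[-0.299,-0.044,0.008,0,0,6.58,1],[-0.331,-0.061,0.008,0,0,7.32,1],[-0.363,-0.079,0.009,0,0,8.06,1],[-0.393,-0.1,0.01,0,0,8.8,1],[-0.422,-0.123,0.011,0,0,9.5,1],[-0.422,-0.123,0.011,0,0,9.5,1]],
  ],
)

```text
t: 3.05
eef_pos: [0.4663, -0.3309, 0.2497]
tool_rot: [0.001, 0.887, 0.461, -0.001]
contact_force: [-0.7, -0.7, 1.0]
gripper_width: 1.001
grasp_force: 0.0
```

```bash
python3 - <<'E'
from h import *
np.set_printoptions(precision=4,suppress=True)
w=np.load('w1.npz'); im=w['img']; s=shot('side');t=shot('top')
h=cv2.cvtColor(im,cv2.COLOR_RGB2HSV)
m=cv2.inRange(h,np.array((100,120,40)),np.array((125,255,255)))
cs,hi=cv2.findContours(m,cv2.RETR_CCOMP,cv2.CHAIN_APPROX_NONE)
for k,cc in enumerate(cs):
    if hi[0][k][3]>=0 and len(cc)>15:
        e=cv2.fitEllipse(cc); print('hole',e, onz(w,*e[0],.105), onz(w,*e[0],.112))
for k,cc in enumerate(cs):
    if hi[0][k][3]<0 and cv2.contourArea(cc)>500:print('strap',cv2.minAreaRect(cc),cv2.boxPoints(cv2.minAreaRect(cc)))
print('proj bolt', tri([(w,235,199),(t,186.8,291.9),(s,423.3,327.2)]),tri([(w,235,199),(s,423.3,327.2)])) 
print(tri([(w,324.5,203.5),(t,185.6,256.2),(s,364.5,333.6)]),tri([(w,324.5,203.5),(s,364.5,333.6)]))
for n,c in (('w',w),('t',t)):
  g=cv2.inRange(cv2.cvtColor(c['img'],cv2.COLOR_RGB2HSV),np.array((50,90,30)),np.array((80,255,255)))
  g[:, :160]=0 if n=='t' else g[:, :160]
  p=cv2.boxPoints(cv2.minAreaRect(cv2.findNonZero(g))); print(n,p.tolist(),[onz(c,*q,.016)[:2].round(3).tolist() for q in p])
c=shot('wrist','w2.png'); np.savez('w2.npz',**c); o=bot.get_obs(); print(o['t'],o['eef_pos'],o['tool_rot'],o['q'])
E
```

```text
hole ((323.2956237792969, 203.65553283691406), (14.891258239746094, 16.348405838012695), 88.18732452392578) [0.4941 0.1164 0.105 ] [0.4937 0.118  0.112 ]
hole ((234.2188720703125, 199.07289123535156), (30.16265106201172, 30.3181209564209), 79.53264617919922) [0.4223 0.1046 0.105 ] [0.4236 0.1065 0.112 ]
strap ((277.5924987792969, 197.01937866210938), (133.86447143554688, 45.45787811279297), 4.707851886749268) [[209.0206 214.1782]
 [212.7516 168.8737]
 [346.1644 179.8606]
 [342.4334 225.1651]]
proj bolt (array([0.4236, 0.1054, 0.1091]), [np.float64(0.0005170497164720602), np.float64(0.0003684895838346375), np.float64(0.00028272906923900104)]) (array([0.4238, 0.1061, 0.11  ]), [np.float64(1.866075184444826e-05), np.float64(1.8660751844349695e-05)])
(array([0.4948, 0.1143, 0.1002]), [np.float64(0.0014967959161695842), np.float64(0.0010340358572262884), np.float64(0.0007425771912964022)]) (array([0.4948, 0.1163, 0.1026]), [np.float64(0.0003421846098856422), np.float64(0.00034218460988557107)])
w [[254.94000244140625, 459.3663330078125], [283.0875244140625, 130.97894287109375], [410.4376220703125, 141.8946533203125], [382.29010009765625, 470.28204345703125]] [[0.485, -0.266], [0.443, 0.161], [0.571, 0.178], [0.657, -0.248]]
t [[166.6979522705078, 221.02627563476562], [218.35084533691406, 216.53472900390625], [223.51783752441406, 275.9549865722656], [171.8649444580078, 280.446533203125]] [[0.574, 0.177], [0.588, 0.065], [0.458, 0.047], [0.445, 0.159]]
3.2 [ 0.4711 -0.3233  0.249 ] [-0.0003  0.8844  0.4667  0.0001] [-0.1131  0.3591  0.7802  1.8266 -0.2858  1.0724  0.1741]
```

View pics/w2.png

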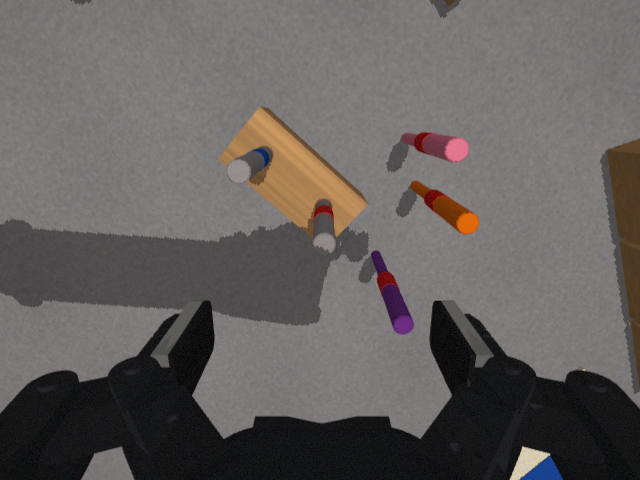

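Wrist view: red drift's top end at (324,243) and its sleeve at (323,211); blue's top at (239,170); purple runs from base (376,255) to top (403,325).

```bash
python3 - <<'E'
from h import *
np.set_printoptions(precision=4,suppress=True)
w=np.load('w2.npz'); s=shot('side');t=shot('top')
print('red', [b for b in blobs(w['img'],(0,120,60),(8,255,255),20)])
x,e=tri([(w,324,243),(s,382.4,160),(t,408.7,275.4)]);print('top3',x,e)
print('top2',tri([(w,324,243),(s,382.4,160)]),onz(w,324,243,.158))
print('sleeve ws',tri([(w,323,211),(s,379.3,194.5)]),onz(w,323,211,.089),onz(s,379.3,194.5,.089),onz(t,399.6,275.7,.089))
print('purple base',onz(w,376,253,0.),'top',onz(w,403,325,.15),onz(t,452,271,.15), 'blue',onz(w,239,170,.158))
o=bot.get_obs();p=o['eef_pos'];print('tcp px',proj(w,p-[0,0,.155]),proj(w,p-[0,0,.091]))
a=cv2.minAreaRect(cv2.findNonZero(cv2.inRange(cv2.cvtColor(w['img'][80:260,200:380],cv2.COLOR_RGB2HSV),np.array((10,70,110)),np.array((22,200,255)))));b=cv2.boxPoints(a)+[200,80]
print('stand',b.tolist(),[onz(w,*q,.05)[:2].round(3).tolist() for q in b], onz(w,*b.mean(0),.05))
rows([(.4705,-.327,.17,-35)],1)
E
```

```text
red [([414, 133, 21, 20, 134], [420.2, 140.5]), ([424, 189, 26, 24, 206], [432.5, 197.2]), ([313, 205, 21, 19, 153], [323.0, 211.3]), ([377, 273, 21, 18, 177], [384.9, 279.7])]
top3 [ 0.4686 -0.3293  0.1518] [np.float64(0.0007939153844117462), np.float64(0.00042832278666679515), np.float64(0.0005297294302217525)]
top2 (array([ 0.4684, -0.33  ,  0.1515]), [np.float64(0.0004960372213867172), np.float64(0.0004960372213866544)]) [ 0.4692 -0.3282  0.158 ]
sleeve ws (array([ 0.4704, -0.3248,  0.0848]), [np.float64(0.0005860313860190899), np.float64(0.0005860313860191012)]) [ 0.4716 -0.3239  0.089 ] [ 0.4702 -0.3159  0.089 ] [ 0.4687 -0.3227  0.089 ]
purple base [ 0.4809 -0.4156  0.    ] top [ 0.4795 -0.416   0.15  ] [ 0.4797 -0.413   0.15  ] blue [ 0.4527 -0.2584  0.158 ]
tcp px [322.0197 210.5774] [322.1375 233.7495]
stand [[216.1826057434082, 157.05918884277344], [260.58224868774414, 104.78218460083008], [371.3595275878906, 198.8669891357422], [326.9598846435547, 251.1439971923828]] [[0.415, -0.236], [0.475, -0.223], [0.51, -0.348], [0.447, -0.367]] [ 0.4618 -0.291   0.05  ]
[[-0.005,0.002,0.079,-0.01,-0.01,0.15,1]]
```

>>> servo_tool(
  motion=[
    [[-0.006,0.002,0.02,0,0,0.15,1],[-0.006,0.002,0.05,0,0,0.15,1],[-0.006,0.002,0.08,0,0,0.15,1],[-0.006,0.002,0.11,0,0,0.15,1],[-0.006,0.002,0.135,0,0,0.15,1],[-0.006,0.002,0.15,0,0,0.15,1],[-0.006,0.002,0.154,0,0,0.15,1],[-0.006,0.002,0.154,0,0,0.15,1],[-0.006,0.002,0.154,0,0,0.15,1]],
  ],
)

```text
t: 4.05
eef_pos: [0.4697, -0.3298, 0.096]
tool_rot: [0.0, 0.887, 0.461, 0.0]
contact_force: [-0.1, -1.3, -0.2]
gripper_width: 0.997
grasp_force: 0.0
```

```bash
python3 - <<'E'
from h import *
np.set_printoptions(precision=4,suppress=True)
c=shot('wrist','w3.png'); o=bot.get_obs(); print(o['t'],o['eef_pos'],o['tool_rot'])
print([b for b in blobs(c['img'],(0,120,60),(8,255,255),20)])
p=o['eef_pos'];print(proj(c,p-[0,0,.005]))
for b in blobs(c['img'],(0,120,60),(8,255,255),100): print(onz(c,*b[1],.089))
E
```

```text
4.1 [ 0.4698 -0.3302  0.0965] [0.0007 0.8875 0.4607 0.0007]
[([488, 133, 59, 44, 1056], [508.4, 150.5]), ([501, 237, 65, 52, 1229], [524.5, 256.0]), ([299, 268, 41, 47, 869], [319.2, 285.5]), ([413, 375, 37, 52, 1002], [429.7, 395.2])]
[323.5489 299.9559]
[ 0.5662 -0.3198  0.089 ]
[ 0.5517 -0.3638  0.089 ]
[ 0.4716 -0.3244  0.089 ]
[ 0.4819 -0.4032  0.089 ]
```

View pics/w3.png

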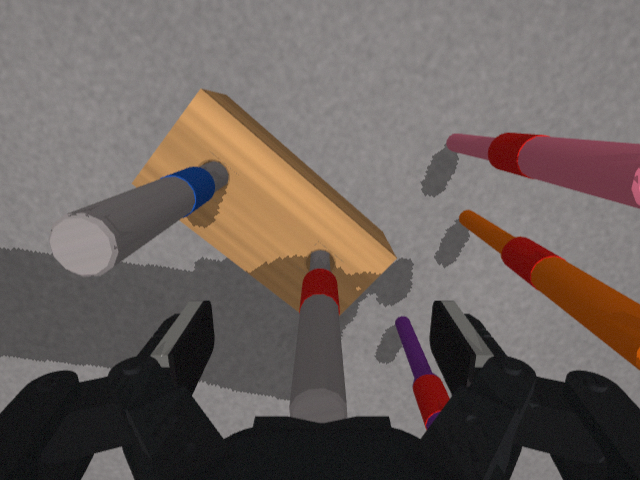

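The red drift stands centred between the pads (u ≈ 320), and the purple one is clear of the right finger. I'll close on it.

>>> servo_tool(
  motion=[
    [[0,0,0,0,0,0,0.5],[0,0,0,0,0,0,0.3],[0,0,0,0,0,0,0.1],[0,0,0,0,0,0,0.0],[0,0,0,0,0,0,0.0],[0,0,0,0,0,0,0.0],[0,0,0,0,0,0,0.0],[0,0,0,0,0,0,0.0]],
  ],
  grip_force=80,
)

```text
t: 4.77
eef_pos: [0.4687, -0.3303, 0.0956]
tool_rot: [-0.0, 0.888, 0.46, 0.0]
contact_force: [-0.3, 1.3, 5.0]
gripper_width: 0.167
grasp_force: 77.9
```

>>> servo_tool(
  motion=[
    [[0,0,-0.01,0,0,0,0],[0,0,-0.03,0,0,0,0],[0,0,-0.06,0,0,0,0],[0,0,-0.09,0,0,0,0],[0,0,-0.12,0,0,0,0],[0,0,-0.13,0,0,0,0],[0,0,-0.13,0,0,0,0],[0,0,-0.13,0,0,0,0]],
  ],
)

```text
t: 5.43
eef_pos: [0.4685, -0.3297, 0.2248]
tool_rot: [-0.0, 0.888, 0.46, 0.0]
contact_force: [-0.1, 0.3, -1.8]
gripper_width: 0.173
grasp_force: 78.2
```

```bash
python3 - <<'E'
from h import *
np.set_printoptions(precision=4,suppress=True)
c=shot('wrist','w4.png');t=shot('top');s=shot('side','s4.png'); o=bot.get_obs(); print(o['t'],o['eef_pos'],o['tool_rot'],o['contact_force'],o['torque'],o['gripper_width'])
print('tcp proj wrist', [proj(c,o['eef_pos']+[0,0,h]) for h in (.0187+.0,-.0053,-.0863)], 'side',[proj(s,o['eef_pos']+[0,0,h]) for h in(.0637,-.0053,-.0863)])
print(blobs(c['img'],(0,120,60),(8,255,255),20),blobs(s['img'],(0,120,60),(8,255,255),20))
R=toolR().as_matrix(); print(R)
im=np.hstack([c['img'][150:450,170:470],cv2.resize(s['img'][60:200,310:450],(300,300),interpolation=cv2.INTER_CUBIC)]); cv2.imwrite('pics/c4.png',im[:,:,::-1])
a=arc(-35,.572,.226,10.5,.5115,.226,14)
rows([(x,y,z,q if q<9 else q) for x,y,z,q in a],0)
E
```

```text
5.5833 [ 0.4677 -0.3294  0.2234] [-0.0014  0.8878  0.4603 -0.001 ] [-0.6019  0.5157 -1.6329] [-0.0233  0.037   0.0321] 0.168306921474739
tcp proj wrist [array([320.6973, 326.3306]), array([320.8211, 297.4955]), array([321.0666, 240.3205])] side [array([389.0829,  85.2804]), array([385.9296, 124.5565]), array([382.4813, 167.5058])]
[([419, 126, 20, 21, 171], [425.9, 135.0]), ([430, 188, 29, 26, 251], [439.9, 196.7]), ([304, 267, 36, 35, 796], [321.5, 282.3]), ([380, 278, 23, 22, 230], [389.5, 285.6])] [([632, 104, 8, 28, 39], [635.6, 118.1]), ([381, 121, 9, 15, 64], [384.8, 128.5]), ([369, 174, 9, 12, 85], [372.9, 179.5]), ([330, 180, 9, 13, 84], [334.0, 186.6]), ([320, 189, 9, 14, 100], [323.6, 195.6]), ([253, 316, 12, 14, 145], [258.4, 322.2]), ([136, 318, 13, 14, 152], [142.1, 324.4])]
[[ 0.5763  0.8172 -0.0031]
 [ 0.8173 -0.5763  0.0015]
 [-0.0006 -0.0034 -1.    ]]
[[0.034,-0.005,-0.003,-0.04,0.01,-0.69,0],[0.065,-0.013,-0.003,-0.04,0.0,-1.34,0],[0.096,-0.021,-0.003,-0.04,0.0,-1.99,0],[0.126,-0.032,-0.003,-0.04,0.0,-2.64,0],[0.155,-0.044,-0.003,-0.04,0.0,-3.29,0],[0.184,-0.058,-0.003,-0.04,0.0,-3.94,0],[0.211,-0.073,-0.003,-0.04,0,-4.59,0],[0.237,-0.09,-0.002,-0.04,0,-5.24,0],[0.262,-0.108,-0.002,-0.04,0,-5.89,0],[0.285,-0.127,-0.002,-0.04,0,-6.54,0],[0.307,-0.147,-0.002,-0.04,-0.01,-7.19,0],[0.328,-0.169,-0.002,-0.04,-0.01,-7.84,0],[0.348,-0.191,-0.002,-0.04,-0.01,-8.49,0],[0.366,-0.215,-0.002,-0.04,-0.01,-9.14,0]]
```

View pics/c4.png

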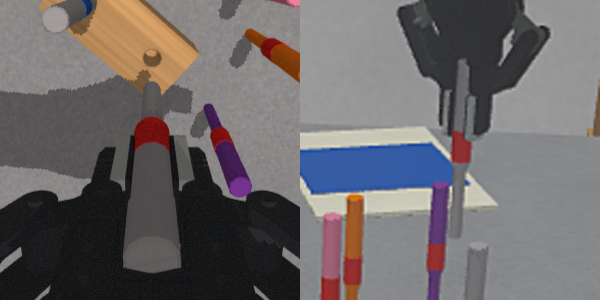

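The drift is held upright and its stand hole shows at wrist (322,207). Now moving to the link.

>>> servo_tool(
  motion=[
    [[0.034,-0.005,-0.003,0,0,-0.69,0],[0.065,-0.013,-0.003,0,0,-1.34,0],[0.096,-0.021,-0.003,0,0,-2,0],[0.126,-0.032,-0.003,0,0,-2.64,0],[0.155,-0.044,-0.003,0,0,-3.3,0],[0.184,-0.058,-0.003,0,0,-3.94,0],[0.211,-0.073,-0.003,0,0,-4.6,0],[0.237,-0.09,-0.003,0,0,-5.24,0],[0.262,-0.108,-0.003,0,0,-5.9,0],[0.285,-0.127,-0.003,0,0,-6.54,0],[0.307,-0.147,-0.003,0,0,-7.2,0],[0.328,-0.169,-0.003,0,0,-7.84,0],[0.348,-0.191,-0.003,0,0,-8.4,0],[0.366,-0.215,-0.003,0,0,-8.6,0],[0.366,-0.215,-0.003,0,0,-8.6,0],[0.366,-0.215,-0.003,0,0,-8.6,0]],
  ],
)

```text
t: 6.92
eef_pos: [0.5027, 0.0945, 0.2269]
tool_rot: [-0.001, 0.656, 0.755, -0.001]
contact_force: [0.5, -0.9, -2.3]
gripper_width: 0.168
grasp_force: 78.3
```

```bash
python3 - <<'E'
from h import *
o=bot.get_obs(); print(o['t'],o['eef_pos'],o['tool_rot'],o['contact_force'])
rows([(.495,.1145,.212,8)],0)
E
```

```text
6.9167 [0.50265319 0.09447684 0.2268586 ] [-0.00075969  0.65586634  0.75487575 -0.00117223] [ 0.49932359 -0.90422735 -2.26251078]
[[0.021,-0.005,0.015,-0.03,0.0,0.01,0]]
```

>>> servo_tool(
  motion=[
    [[0.01,-0.002,0.005,0,0,0,0],[0.021,-0.005,0.012,0,0,0,0],[0.021,-0.005,0.015,0,0,0,0],[0.021,-0.005,0.015,0,0,0,0],[0.021,-0.005,0.015,0,0,0,0]],
  ],
)

```text
t: 7.33
eef_pos: [0.4959, 0.1123, 0.2128]
tool_rot: [-0.0, 0.658, 0.753, -0.001]
contact_force: [0.2, -0.3, -2.2]
gripper_width: 0.168
grasp_force: 78.2
```

```bash
python3 - <<'E'
from h import *
np.set_printoptions(precision=4,suppress=True)
c=shot('wrist');s=shot('side');t=shot('top'); o=bot.get_obs(); print(o['t'],o['eef_pos'],o['tool_rot'],o['contact_force'])
np.savez('w5.npz',w=c['img'],s=s['img'],t=t['img'],P=c['pose'])
print('tip',[proj(k,o['eef_pos']-[0,0,.0876]) for k in (c,s,t)])
z=lambda i,x,y,w,h,W,H:cv2.resize(i[y:y+h,x:x+w],(W,H),interpolation=cv2.INTER_CUBIC)
im=np.hstack([z(c['img'],230,180,180,160,400,356),z(s['img'],320,250,120,107,400,356)]); cv2.imwrite('pics/c5.png',im[:,:,::-1])
E
```

```text
7.4833 [0.4965 0.1123 0.2135] [0.0002 0.6578 0.7532 0.0002] [-0.8101  0.1763 -1.3541]
tip [array([323.0854, 240.8373]), array([364.0382, 315.9324]), array([183.2613, 254.6624])]
```

View pics/c5.png

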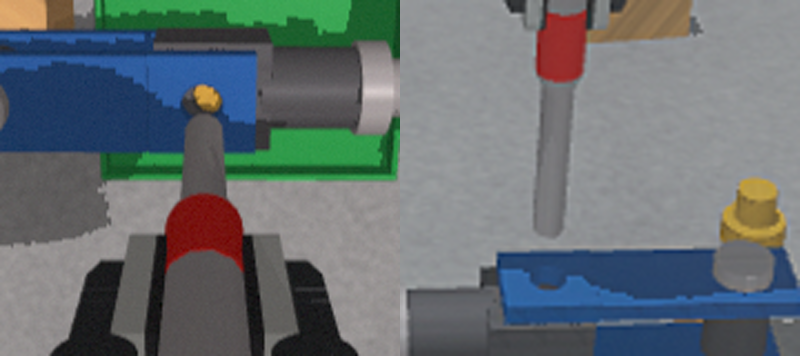

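The tip is at wrist px (323,241), as predicted. The strap hole's centre is near (321,225), with dark on its bolt side and brass on its ram side.

```bash
python3 - <<'E'
from h import *
np.set_printoptions(precision=4,suppress=True)
d=np.load('w5.npz'); c={'K':bot.read_camera('wrist')['K'],'pose':d['P']}
im=d['w']; h=cv2.cvtColor(im,cv2.COLOR_RGB2HSV)
m=cv2.inRange(h,np.array((100,110,20)),np.array((125,255,255)))
u0,v0=300,195; sub=m[v0:260,u0:345]
for r in range(10,50,2): print(r+v0,''.join('#' if q else '.' for q in sub[r]))
for uv in ((321,225),(313,225),(329.5,225),(321,218)): print(uv,onz(c,*uv,.105))
print(bot.get_obs()['eef_pos'])
E
```

```text
205 #############################################
207 #############################################
209 #############################################
211 #############################################
213 #############################################
215 #############################################
217 #############################################
219 ################..........###################
221 ##############...............################
223 #############.................###############
225 ############..................###############
227 #############.................###############
229 ##############...............################
231 ################..........###################
233 ################............#################
235 ##############...............################
237 #############.................###############
239 #############.................###############
241 #############.................###############
243 #############..................##############
(321, 225) [0.4945 0.1168 0.105 ]
(313, 225) [0.4889 0.116  0.105 ]
(329.5, 225) [0.5003 0.1176 0.105 ]
(321, 218) [0.4938 0.1218 0.105 ]
[0.4965 0.1124 0.2135]
```

>>> servo_tool(
  motion=[
    [[0.0045,-0.001,0.0,0,0,0,0],[0.0045,-0.001,0.006,0,0,0,0],[0.0045,-0.001,0.012,0,0,0,0],[0.0045,-0.001,0.016,0,0,0,0],[0.0045,-0.001,0.018,0,0,0,0],[0.0045,-0.001,0.018,0,0,0,0],[0.0045,-0.001,0.018,0,0,0,0]],
  ],
)

```text
t: 8.12
eef_pos: [0.4945, 0.117, 0.1951]
tool_rot: [-0.0, 0.657, 0.753, -0.0]
contact_force: [-0.8, -0.4, -1.6]
gripper_width: 0.168
grasp_force: 78.2
```

```bash
python3 - <<'E'
from h import *
np.set_printoptions(precision=4,suppress=True)
c=shot('wrist');s=shot('side'); o=bot.get_obs(); print(o['t'],o['eef_pos'],o['tool_rot'],o['contact_force'])
im=c['img']; h=cv2.cvtColor(im,cv2.COLOR_RGB2HSV)
m=cv2.inRange(h,np.array((100,110,20)),np.array((125,255,255)))
u0,v0=295,200
for r in range(0,50,2): print(r+v0,''.join('#' if q else '.' for q in m[v0+r,u0:350]))
print(proj(c,o['eef_pos']-[0,0,.0876]))
E
```

```text
8.2167 [0.4947 0.1172 0.1954] [0.0001 0.6574 0.7535 0.0001] [ 0.7111  0.053  -1.7582]
200 .......................................................
202 .......................................................
204 .......................................................
206 #####..................................................
208 #####..................................................
210 ####...................................................
212 ####...................................................
214 ###....................................................
216 ####################################################...
218 #####################################################..
220 #####################################################..
222 #####################################################..
224 #####################################################..
226 #####################################################..
228 #####################################################..
230 #####################################################..
232 ######################.........######################..
234 ####################.............####################..
236 ###################................##################..
238 ##################..................#################..
240 ##################...................################..
242 ##################..................#################..
244 ##################..................#################..
246 ##################..................#################..
248 ##################..................#################..
[322.5617 240.5524]
```

>>> servo_tool(
  motion=[
    [[0,0.0003,0.001,0,0,0,0],[0,0.0003,0.002,0,0,0,0],[0,0.0003,0.003,0,0,0,0],[0,0.0003,0.004,0,0,0,0],[0,0.0003,0.004,0,0,0,0],[0,0.0003,0.004,0,0,0,0]],
  ],
)

```text
t: 8.72
eef_pos: [0.4953, 0.1173, 0.1922]
tool_rot: [0.0, 0.657, 0.754, 0.001]
contact_force: [-1.7, 0.8, 6.9]
gripper_width: 0.173
grasp_force: 79.5
```

>>> servo_tool(
  motion=[
    [[0,0,0.0005,0,0,0,0],[0,0,0.001,0,0,0,0],[0,0,0.001,0,0,0,0],[0,0,0.001,0,0,0,0]],
  ],
)

```text
t: 9.05
eef_pos: [0.4959, 0.1174, 0.192]
tool_rot: [0.0, 0.657, 0.753, 0.001]
contact_force: [-2.8, -0.8, 12.5]
gripper_width: 0.168
grasp_force: 80.0
```

>>> servo_tool(
  motion=[
    [[0,0,-0.002,0,0,0,0],[0,0,-0.008,0,0,0,0],[0,0,-0.008,0,0,0,0],[0,0,-0.008,0,0,0,0]],
  ],
)

```text
t: 9.38
eef_pos: [0.4949, 0.1174, 0.1985]
tool_rot: [0.0, 0.657, 0.754, 0.0]
contact_force: [-0.3, -0.5, -1.2]
gripper_width: 0.162
grasp_force: 78.3
```

```bash
python3 - <<'E'
from h import *
np.set_printoptions(precision=4,suppress=True)
ps=np.array([bot.get_obs()['eef_pos'] for _ in range(3)])
c=shot('wrist');s=shot('side'); o=bot.get_obs(); print(o['t'],o['eef_pos'],ps,o['contact_force'])
z=lambda i,x,y,w,h,W,H:cv2.resize(i[y:y+h,x:x+w],(W,H),interpolation=cv2.INTER_CUBIC)
im=np.hstack([z(c['img'],282,200,80,80,400,400),z(s['img'],335,290,60,60,400,400)]); cv2.imwrite('pics/c6.png',im[:,:,::-1])
print(onz(c,322,225.5,.105), proj(c,o['eef_pos']-[0,0,.0876]),proj(s,o['eef_pos']-[0,0,.0876]),proj(s,[.4945,.1167,.105]),proj(c,[.4945,.1167,.105]))
E
```

```text
9.4833 [0.4946 0.1173 0.1981] [[0.4949 0.1174 0.1985]
 [0.4949 0.1174 0.1985]
 [0.4949 0.1174 0.1985]] [ 1.0492  0.1599 -2.3069]
[0.4937 0.1258 0.105 ] [321.5429 240.4366] [364.8014 328.8538] [364.6189 332.1926] [321.2756 238.6198]
```

View pics/c6.png

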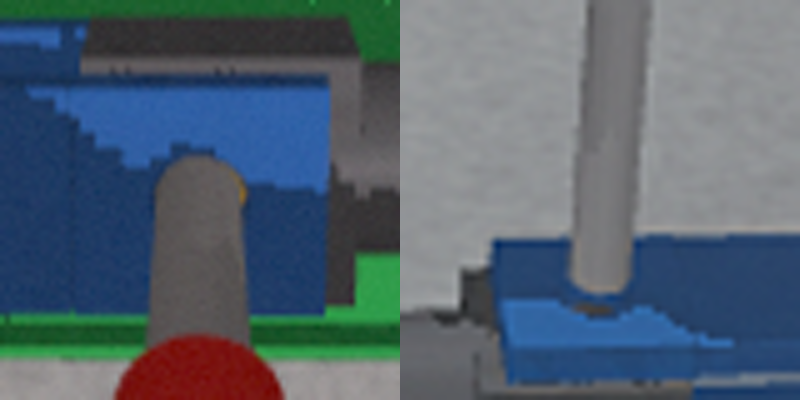

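Brass shows only on the right edge, at wrist crop (243,190). In the side view the hole appears just below the tip at (600,310). The tip needs to go about 1 mm towards −y.

>>> servo_tool(
  motion=[
    [[-0.0012,0.0003,0.003,0,0,0,0],[-0.0012,0.0003,0.006,0,0,0,0],[-0.0012,0.0003,0.007,0,0,0,0],[-0.0012,0.0003,0.008,0,0,0,0],[-0.0012,0.0003,0.0085,0,0,0,0],[-0.0012,0.0003,0.0085,0,0,0,0]],
  ],
)

```text
t: 9.98
eef_pos: [0.4952, 0.1158, 0.1895]
tool_rot: [0.0, 0.657, 0.753, -0.0]
contact_force: [0.8, -1.2, -3.2]
gripper_width: 0.165
grasp_force: 78.2
```

In: the tip is below the strap's top with no load. I'll lower it a little more, then draw the strap towards the ram.

>>> servo_tool(
  motion=[
    [[0,0,0.001,0,0,0,0],[0,0,0.002,0,0,0,0],[0,0,0.003,0,0,0,0],[0,0,0.0035,0,0,0,0],[0,0,0.0035,0,0,0,0]],
  ],
)

```text
t: 10.4
eef_pos: [0.4953, 0.116, 0.1862]
tool_rot: [0.0, 0.657, 0.754, -0.0]
contact_force: [0.8, -1.8, -2.0]
gripper_width: 0.172
grasp_force: 78.2
```

>>> servo_tool(
  motion=[
    [[0,0.001,0,0,0,0,0],[0,0.002,0,0,0,0,0],[0,0.003,0,0,0,0,0],[0,0.0035,0,0,0,0,0],[0,0.0035,0,0,0,0,0],[0,0.0035,0,0,0,0,0]],
  ],
)

```text
t: 10.9
eef_pos: [0.4982, 0.1163, 0.186]
tool_rot: [-0.0, 0.657, 0.754, -0.001]
contact_force: [-1.7, -2.1, -2.8]
gripper_width: 0.167
grasp_force: 78.4
```

>>> servo_tool(
  motion=[
    [[0,0,0.001,0,0,0,0],[0,0,0.002,0,0,0,0],[0,0,0.003,0,0,0,0],[0,0,0.0035,0,0,0,0],[0,0,0.0035,0,0,0,0]],
  ],
)

```text
t: 11.32
eef_pos: [0.4989, 0.1164, 0.1828]
tool_rot: [0.0, 0.657, 0.754, 0.0]
contact_force: [-2.2, -3.5, -0.4]
gripper_width: 0.164
grasp_force: 78.6
```

>>> servo_tool(
  motion=[
    [[-0.0005,0,0.001,0,0,0,0],[-0.0005,0,0.0015,0,0,0,0],[-0.0005,0,0.002,0,0,0,0],[-0.0005,0,0.002,0,0,0,0]],
  ],
)

```text
t: 11.65
eef_pos: [0.4989, 0.1162, 0.1807]
tool_rot: [0.0, 0.657, 0.754, 0.0]
contact_force: [-1.6, -3.2, -0.9]
gripper_width: 0.169
grasp_force: 78.5
```

>>> servo_tool(
  motion=[
    [[-0.0003,0,0.0005,0,0,0,0],[-0.0005,0,0.001,0,0,0,0],[-0.0005,0,0.0015,0,0,0,0],[-0.0005,0,0.002,0,0,0,0],[-0.0005,0,0.002,0,0,0,0]],
  ],
)

```text
t: 12.07
eef_pos: [0.4993, 0.1159, 0.1793]
tool_rot: [0.0, 0.657, 0.754, 0.001]
contact_force: [-2.2, -2.4, 3.4]
gripper_width: 0.167
grasp_force: 79.2
```

>>> servo_tool(
  motion=[
    [[0,0,0.0005,0,0,0,0],[0,0,0.001,0,0,0,0],[0,0,0.0015,0,0,0,0],[0,0,0.0015,0,0,0,0]],
  ],
)

```text
t: 12.4
eef_pos: [0.4996, 0.1159, 0.1782]
tool_rot: [0.0, 0.657, 0.754, 0.001]
contact_force: [-3.6, -2.7, 7.9]
gripper_width: 0.165
grasp_force: 79.7
```

>>> servo_tool(
  motion=[
    [[0,-0.0003,0.0005,0,0,0,0],[0,-0.0003,0.001,0,0,0,0],[0,-0.0003,0.0015,0,0,0,0],[0,-0.0003,0.0015,0,0,0,0]],
  ],
)

```text
t: 12.73
eef_pos: [0.4995, 0.1159, 0.1768]
tool_rot: [0.0, 0.657, 0.754, 0.001]
contact_force: [-2.7, -2.6, 8.3]
gripper_width: 0.17
grasp_force: 79.6
```

>>> servo_tool(
  motion=[
    [[0,0,0.0005,0,0,0,0],[0,0,0.001,0,0,0,0],[0,0,0.0015,0,0,0,0],[0,0,0.0015,0,0,0,0]],
  ],
)

```text
t: 13.07
eef_pos: [0.4995, 0.1159, 0.1752]
tool_rot: [0.0, 0.657, 0.754, 0.001]
contact_force: [-3.4, -2.0, 6.9]
gripper_width: 0.166
grasp_force: 79.5
```

>>> servo_tool(
  motion=[
    [[0,0,0.0006,0,0,0,0],[0,0,0.0012,0,0,0,0],[0,0,0.0018,0,0,0,0],[0,0,0.0024,0,0,0,0],[0,0,0.003,0,0,0,0],[0,0,0.0036,0,0,0,0],[0,0,0.0042,0,0,0,0],[0,0,0.0048,0,0,0,0],[0,0,0.0054,0,0,0,0],[0,0,0.006,0,0,0,0]],
  ],
)

```text
t: 13.9
eef_pos: [0.4993, 0.1159, 0.169]
tool_rot: [0.0, 0.657, 0.754, 0.001]
contact_force: [-1.8, -3.0, 6.1]
gripper_width: 0.165
grasp_force: 79.4
```

>>> servo_tool(
  motion=[
    [[0,0,0.0006,0,0,0,0],[0,0,0.0012,0,0,0,0],[0,0,0.0018,0,0,0,0],[0,0,0.0024,0,0,0,0],[0,0,0.003,0,0,0,0],[0,0,0.0036,0,0,0,0],[0,0,0.0042,0,0,0,0],[0,0,0.0048,0,0,0,0],[0,0,0.0054,0,0,0,0],[0,0,0.006,0,0,0,0]],
  ],
)

```text
t: 14.73
eef_pos: [0.4989, 0.1159, 0.1625]
tool_rot: [0.0, 0.657, 0.754, 0.0]
contact_force: [-1.2, -0.9, 4.1]
gripper_width: 0.165
grasp_force: 79.1
```

>>> servo_tool(
  motion=[
    [[0,0,0.0006,0,0,0,0],[0,0,0.0012,0,0,0,0],[0,0,0.0018,0,0,0,0],[0,0,0.0024,0,0,0,0],[0,0,0.003,0,0,0,0],[0,0,0.0036,0,0,0,0],[0,0,0.0042,0,0,0,0],[0,0,0.0048,0,0,0,0],[0,0,0.0054,0,0,0,0],[0,0,0.006,0,0,0,0],[0,0,0.006,0,0,0,0],[0,0,0.006,0,0,0,0]],
  ],
)

```text
t: 15.73
eef_pos: [0.499, 0.1157, 0.1569]
tool_rot: [0.0, 0.657, 0.754, 0.0]
contact_force: [-2.2, -1.3, 7.8]
gripper_width: 0.165
grasp_force: 79.7
```

```bash
python3 - <<'E'
from h import *
c=shot('wrist');s=shot('side'); o=bot.get_obs(); print(o['t'],o['eef_pos'],o['contact_force'])
z=lambda i,x,y,w,h,W,H:cv2.resize(i[y:y+h,x:x+w],(W,H),interpolation=cv2.INTER_CUBIC)
im=np.hstack([z(c['img'],220,100,200,200,400,400),z(s['img'],290,300,130,130,400,400)]); cv2.imwrite('pics/c7.png',im[:,:,::-1])
E
```

```text
15.8333 [0.49900632 0.11573764 0.15686341] [-2.96628186 -1.90009554  8.00110438]
```

View pics/c7.png

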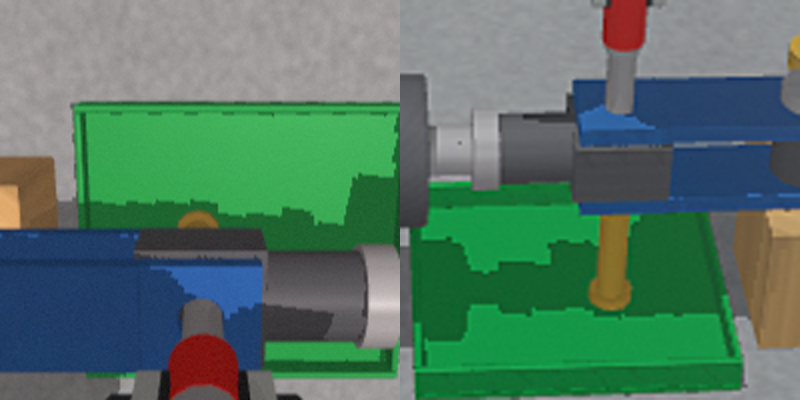

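The pin hangs through the lower strap (side crop (612,260)), with its head just above the tray. A few more millimetres should free it.

>>> servo_tool(
  motion=[
    [[0,0,0.0006,0,0,0,0],[0,0,0.0012,0,0,0,0],[0,0,0.0018,0,0,0,0],[0,0,0.0024,0,0,0,0],[0,0,0.003,0,0,0,0],[0,0,0.003,0,0,0,0]],
  ],
)

```text
t: 16.33
eef_pos: [0.4981, 0.1154, 0.1527]
tool_rot: [-0.0, 0.657, 0.754, -0.001]
contact_force: [-1.5, -0.6, -2.1]
gripper_width: 0.168
grasp_force: 78.5
```

>>> servo_tool(
  motion=[
    [[0,0,0.0006,0,0,0,0],[0,0,0.0012,0,0,0,0],[0,0,0.0018,0,0,0,0],[0,0,0.0018,0,0,0,0]],
  ],
)

```text
t: 16.67
eef_pos: [0.4982, 0.1154, 0.1512]
tool_rot: [-0.0, 0.657, 0.754, -0.0]
contact_force: [-2.1, -1.1, -1.6]
gripper_width: 0.166
grasp_force: 78.5
```

```bash
python3 - <<'E'
from h import *
for n in('side','wrist','top'):
    c=shot(n)
    for st,ce in blobs(c['img'],(14,150,60),(30,255,255),15):
        p=onz(c,*ce,.01); 
        if .43<p[0]<.6 and .02<p[1]<.2: print(n,st,ce,p.round(3))
E
```

```text
side [352, 370, 13, 31, 301] [358.5, 385.7] [0.497 0.107 0.01 ]
wrist [310, 207, 20, 8, 129] [319.8, 211.0] [0.495 0.122 0.01 ]
```

```bash
python3 - <<'E'
from h import *
s=shot('side'); o=bot.get_obs(); x,y=o['eef_pos'][:2]
for z in (.003,.01,.02): print(z,proj(s,[x,y+.009,z]),proj(s,[x,y,z]))
print('strap edge',proj(s,[x,y+.016,.062]),'pin top .05',proj(s,[x,y,.05]),'tray rim +y', proj(s,[x,.17,.016]))
im=s['img'][360:408,345:372]; h=cv2.cvtColor(im,cv2.COLOR_RGB2HSV)
for r in range(0,48,2): print(360+r,' '.join('%3d'%v for v in h[r,::2,0]))
E
```

```text
0.003 [356.8981556  399.00221596] [357.03657847 394.01295801]
0.01 [357.19184287 394.94565276] [357.32791592 389.97492046]
0.02 [357.61608675 389.08577294] [357.74871792 384.14245964]
strap edge [359.36783577 367.42491318] pin top .05 [359.04464876 366.18041124] tray rim +y [356.72173183 418.20319435]
360  71 114 110 107 108 105 108 114 114 120 114 114 113 108
362  70 128 120 113 113 114 108 120 114 105 110 114 110 105
364  69 143 150 120 113 110 110 120 120  90 135 120 130 114
366  71  72 108 106 106 106 106 106 106 106 107 106 107 107
368  71  71 112 109 109 108 106 107 106 107 107 108 107 108
370  71  71  69  69  69  41  21  21  21  20  71  70  67  68
372  71  71  71  71  72  26  21  22  22  21  73  70  70  70
374  71  71  71  72  72  28  22  22  22  21  73  70  70  70
376  71  71  72  72  73  16  22  22  22  20  72  70  69  70
378  72  71  72  70  73  16  22  22  22  20  72  69  70  70
380  70  70  70  70  70  19  22  22  21  20  71  70  70  70
382  70  70  70  70  71  19  22  22  21  20  71  71  69  69
384  70  70  70  70  69  20  23  22  22  30  70  70  70  70
386  70  70  70  70  68  20  22  22  22  29  70  71  69  70
388  70  70  70  70  65  20  21  22  21  48  71  71  70  70
390  70  70  71  71  33  22  21  22  21  45  71  69  70  70
392  70  70  70  54  21  22  22  22  22  22  70  70  70  69
394  71  71  71  36  21  22  22  22  22  21  64  71  70  70
396  71  71  71  37  21  22  22  22  22  20  66  71  70  70
398  71  69  70  68  19  21  22  22  21  20  72  69  70  70
400  72  72  72  71  73  37  19  19  43  73  70  70  70  71
402  72  71  72  71  70  71  71  71  70  69  70  70  70  69
404  72  72  71  72  71  72  72  72  72  71  72  71  72  71
406  72  72  71  72  71  72  72  71  72  71  71  72  72  71
```

The pin's head sits at tray-floor level (v ≈ 400) and the drift carries no load, so the pin has dropped. I'll withdraw the drift straight up.

>>> servo_tool(
  motion=[
    [[0,0,-0.005,0,0,0,0],[0,0,-0.015,0,0,0,0],[0,0,-0.03,0,0,0,0],[0,0,-0.05,0,0,0,0],[0,0,-0.07,0,0,0,0],[0,0,-0.08,0,0,0,0],[0,0,-0.08,0,0,0,0]],
  ],
)

```text
t: 17.45
eef_pos: [0.501, 0.1165, 0.2348]
tool_rot: [0.001, 0.657, 0.754, 0.003]
contact_force: [0.4, 0.1, -2.4]
gripper_width: 0.169
grasp_force: 78.4
```

```bash
python3 - <<'E'
from h import *
s=shot('side');o=bot.get_obs(); print(o['t'],o['eef_pos'],o['tool_rot'],o['contact_force'])
for st,ce in blobs(s['img'],(14,150,60),(30,255,255),15):
    if 330<ce[0]<400 and ce[1]>340: print(st,ce)
c=shot('wrist');print(blobs(c['img'],(0,120,60),(8,255,255),200),[proj(c,o['eef_pos']-[0,0,h]) for h in (.0053,.0876)])
h=cv2.cvtColor(c['img'],cv2.COLOR_RGB2HSV);print([proj(s,o['eef_pos']-[0,0,h]) for h in (.0053,.0876)],[b for b in blobs(s['img'],(0,120,60),(8,255,255),40)])
a=arc(13.0,.5115,.231,-35.2,.573,.231,15)
rows(a,0)
E
```

```text
17.5 [0.49989413 0.11625959 0.23307269] [7.24402681e-04 6.57260890e-01 7.53659719e-01 2.15093547e-03] [-0.49556474  0.58525192 -2.33278022]
[352, 370, 13, 31, 298] [358.5, 385.7]
[([480, 221, 26, 23, 433], [492.9, 231.8]), ([304, 267, 36, 36, 805], [321.4, 282.5])] [array([322.29894298, 299.30981045]), array([321.57691856, 240.76372954])]
[array([366.39579692, 243.39854257]), array([362.09146407, 304.278056  ])] [([632, 104, 8, 28, 40], [635.7, 117.8]), ([320, 190, 9, 13, 82], [323.1, 196.5]), ([357, 238, 16, 22, 288], [365.1, 248.8]), ([253, 316, 12, 14, 144], [258.5, 322.1]), ([136, 318, 13, 14, 150], [142.1, 324.3])]
[[-0.029,0.005,0.001,0.02,-0.01,-0.39,0],[-0.058,0.01,0.001,0.02,-0.01,0.25,0],[-0.088,0.012,0.001,0.02,-0.01,0.89,0],[-0.118,0.013,0.001,0.02,-0.01,1.54,0],[-0.148,0.012,0.001,0.02,-0.01,2.18,0],[-0.178,0.01,0.001,0.02,-0.01,2.82,0],[-0.208,0.006,0.001,0.02,-0.01,3.46,0],[-0.238,0,0.001,0.01,-0.01,4.11,0],[-0.268,-0.008,0.001,0.01,-0.01,4.75,0],[-0.297,-0.018,0.0,0.01,-0.01,5.39,0],[-0.327,-0.029,0.0,0.01,-0.01,6.03,0],[-0.356,-0.042,0.0,0.01,-0.01,6.68,0],[-0.384,-0.057,0.0,0.01,-0.01,7.32,0],[-0.411,-0.073,0.0,0.01,-0.02,7.96,0],[-0.438,-0.091,0.0,0.01,-0.02,8.6,0]]
```

>>> servo_tool(
  motion=[
    [[-0.029,0.005,0,0,0,0,0],[-0.058,0.01,0,0,0,0.25,0],[-0.088,0.012,0,0,0,0.9,0],[-0.118,0.013,0,0,0,1.54,0],[-0.148,0.012,0,0,0,2.18,0],[-0.178,0.01,0,0,0,2.82,0],[-0.208,0.006,0,0,0,3.46,0],[-0.238,0,0,0,0,4.1,0],[-0.268,-0.008,0,0,0,4.75,0],[-0.297,-0.018,0,0,0,5.4,0],[-0.327,-0.029,0,0,0,6.03,0],[-0.356,-0.042,0,0,0,6.68,0],[-0.384,-0.057,0,0,0,7.32,0],[-0.411,-0.073,0,0,0,7.96,0],[-0.438,-0.091,0,0,0,8.6,0],[-0.438,-0.091,0,0,0,8.6,0],[-0.438,-0.091,0,0,0,8.6,0],[-0.438,-0.091,0,0,0,8.6,0]],
  ],
)

```text
t: 19.05
eef_pos: [0.4678, -0.33, 0.2303]
tool_rot: [-0.001, 0.888, 0.46, -0.0]
contact_force: [0.7, -0.4, -2.6]
gripper_width: 0.168
grasp_force: 78.4
```

```bash
python3 - <<'E'
from h import *
np.set_printoptions(precision=4,suppress=True)
c=shot('wrist');o=bot.get_obs(); print(o['t'],o['eef_pos'],o['tool_rot'])
print(proj(c,o['eef_pos']-[0,0,.0876]))
h=cv2.cvtColor(c['img'],cv2.COLOR_RGB2HSV); u0,v0=295,180
m=cv2.inRange(h,np.array((8,60,110)),np.array((24,255,255)))
for r in range(0,64,2): print(r+v0,''.join('#' if q else '.' for q in m[v0+r,u0:u0+60]))
rows([(.4687,-.3303,.16,-35)],0)
E
```

```text
19.1 [ 0.4683 -0.3294  0.2305] [-0.0008  0.8874  0.4611 -0.0003]
[322.7441 238.9407]
180 ########################################################....
182 ########################################################.##.
184 ############################################################
186 ############################################################
188 ############################################################
190 ############################################################
192 ############################################################
194 ############################################################
196 ############################################################
198 ############################################################
200 ############################################################
202 ####################..###########...########################
204 ####################...########......#######################
206 ####################......#.........########################
208 ####################....#...........########################
210 #####################......#.......#
[... 402 characters left out ...]
#########...
224 #######################################################.....
226 #####################################################.......
228 ....###############################################.........
230 .......##########################################...........
232 .........#############........##################............
234 ............########.............#############..............
236 ..............####................##########................
238 ................##.................#######..................
240 ...................................#####....................
242 ...................................###......................
[[-0.001,0.001,0.07,-0.02,0,-0.02,0]]
```

>>> servo_tool(
  motion=[
    [[-0.001,0.0015,0.02,0,0,0,0],[-0.001,0.0015,0.05,0,0,0,0],[-0.001,0.0015,0.075,0,0,0,0],[-0.001,0.0015,0.08,0,0,0,0],[-0.001,0.0015,0.08,0,0,0,0],[-0.001,0.0015,0.08,0,0,0,0],[-0.001,0.0015,0.08,0,0,0,0]],
  ],
)

```text
t: 19.68
eef_pos: [0.4697, -0.3328, 0.153]
tool_rot: [0.001, 0.888, 0.46, 0.001]
contact_force: [0.4, 0.4, -1.4]
gripper_width: 0.167
grasp_force: 78.3
```

```bash
python3 - <<'E'
from h import *
np.set_printoptions(precision=4,suppress=True)
c=shot('wrist');o=bot.get_obs(); print(o['t'],o['eef_pos'],o['tool_rot'],o['contact_force'])
print(proj(c,o['eef_pos']-[0,0,.0876]))
h=cv2.cvtColor(c['img'],cv2.COLOR_RGB2HSV); u0,v0=285,205
m=cv2.inRange(h,np.array((8,60,110)),np.array((24,255,255)))
for r in range(0,60,2): print(r+v0,''.join('#' if q else '.' for q in m[v0+r,u0:u0+75]))
print(onz(c,323,225,.05),onz(c,323,235,.05))
E
```

```text
19.7333 [ 0.4696 -0.3329  0.1531] [0.0011 0.8877 0.4604 0.0009] [ 0.0082 -0.9837 -1.5212]
[322.0366 240.2932]
205 ###########################################################################
207 ###########################################################################
209 ###########################################################################
211 ###########################################################################
213 ###########################################################################
215 ###########################################################################
217 ###########################################################################
219 ###########################################################################
221 ###########################################################################
223 ########################...###########....#################################
225 #######################...##...............################################
227 ######################.....................################################
229 ######################....
[... 761 characters left out ...]
######..
249 ###########################...................#########################....
251 ###########################...................#######################......
253 ###########################...................####################.........
255 ###########################....................#################...........
257 .##########################....................###############.............
259 ....#######################....................##############..............
261 ......####################.....................############................
263 ........##################.....................##########..................
[ 0.4736 -0.3285  0.05  ] [ 0.4695 -0.3344  0.05  ]
```

>>> servo_tool(
  motion=[
    [[0.0016,-0.0025,0,0,0,0,0],[0.0016,-0.0025,0.006,0,0,0,0],[0.0016,-0.0025,0.012,0,0,0,0],[0.0016,-0.0025,0.012,0,0,0,0],[0.0016,-0.0025,0.012,0,0,0,0]],
  ],
)

```text
t: 20.15
eef_pos: [0.467, -0.3294, 0.139]
tool_rot: [-0.0, 0.888, 0.46, -0.0]
contact_force: [0.5, -0.5, -1.9]
gripper_width: 0.163
grasp_force: 78.3
```

>>> servo_tool(
  motion=[
    [[0,0,0.003,0,0,0,0],[0,0,0.005,0,0,0,0],[0,0,0.006,0,0,0,0],[0,0,0.006,0,0,0,0]],
  ],
)

```text
t: 20.48
eef_pos: [0.4672, -0.3296, 0.1332]
tool_rot: [-0.0, 0.888, 0.46, -0.0]
contact_force: [-0.9, 0.1, -2.5]
gripper_width: 0.171
grasp_force: 78.3
```

The tip is in the hole with no load, so I'll carry on down.

>>> servo_tool(
  motion=[
    [[0,0.001,0.004,0,0,0,0],[0,0.001,0.01,0,0,0,0],[0,0.001,0.016,0,0,0,0],[0,0.001,0.022,0,0,0,0],[0,0.001,0.028,0,0,0,0],[0,0.001,0.033,0,0,0,0],[0,0.001,0.036,0,0,0,0],[0,0.001,0.036,0,0,0,0],[0,0.001,0.036,0,0,0,0]],
  ],
)

```text
t: 21.23
eef_pos: [0.4681, -0.3303, 0.0973]
tool_rot: [-0.0, 0.888, 0.46, -0.0]
contact_force: [0.8, -0.1, -2.5]
gripper_width: 0.168
grasp_force: 78.3
```

>>> servo_tool(
  motion=[
    [[0,0,0.001,0,0,0,0],[0,0,0.0015,0,0,0,0],[0,0,0.0015,0,0,0,0],[0,0,0.0015,0,0,0,0.2],[0,0,0.0015,0,0,0,0.3],[0,0,0.0015,0,0,0,0.5],[0,0,0.0015,0,0,0,0.8],[0,0,0.0015,0,0,0,1],[0,0,0.0015,0,0,0,1],[0,0,0.0015,0,0,0,1],[0,0,0.0015,0,0,0,1]],
  ],
)

```text
t: 22.15
eef_pos: [0.4682, -0.3302, 0.096]
tool_rot: [-0.0, 0.888, 0.46, 0.0]
contact_force: [0.1, 0.2, 0.4]
gripper_width: 0.995
grasp_force: 0.0
```

>>> servo_tool(
  motion=[
    [[0,0,-0.01,0,0,0,1],[0,0,-0.03,0,0,0,1],[0,0,-0.06,0,0,0,1],[0,0,-0.09,0,0,0,1],[0,0,-0.12,0,0,0,1],[0,0,-0.15,0,0,0,1],[0,0,-0.15,0,0,0,1],[0,0,-0.15,0,0,0,1]],
  ],
)

```text
t: 22.82
eef_pos: [0.469, -0.331, 0.2483]
tool_rot: [0.001, 0.888, 0.46, 0.002]
contact_force: [0.1, 0.3, -0.8]
gripper_width: 0.999
grasp_force: 0.0
```

```bash
python3 - <<'E'
from h import *
o=bot.get_obs(); print(o['t'],o['eef_pos'],o['contact_force'],o['gripper_width'])
s=shot('side');t=shot('top');c=shot('wrist')
print([b for b in blobs(s['img'],(0,120,60),(8,255,255),40)],[b for b in blobs(t['img'],(0,120,60),(8,255,255),8)])
print([b for b in blobs(s['img'],(14,150,60),(30,255,255),40) if 330<b[1][0]<400 and b[1][1]>350])
print([(b,onz(c,*b[1],.089).round(4)) for b in blobs(c['img'],(0,120,60),(8,255,255),40)])
E
```

```text
22.8167 [ 0.46901905 -0.33097668  0.24825631] [ 0.07648103  0.2749113  -0.75129395] 0.9987979367348563
[([369, 174, 8, 12, 77], [372.5, 179.4]), ([330, 180, 9, 13, 84], [334.2, 186.8]), ([320, 189, 9, 14, 101], [323.5, 195.7]), ([375, 188, 10, 14, 106], [379.3, 194.5]), ([253, 316, 12, 14, 145], [258.5, 322.2]), ([136, 318, 13, 14, 151], [142.1, 324.4])] [([169, 124, 7, 8, 43], [171.8, 127.3]), ([174, 190, 7, 7, 43], [176.9, 192.9]), ([418, 232, 10, 6, 25], [421.6, 235.4]), ([398, 272, 6, 8, 16], [400.0, 275.1])]
[([352, 370, 13, 31, 299], [358.5, 385.7])]
[(([414, 125, 22, 21, 143], [420.5, 133.1]), array([ 0.5674, -0.3208,  0.089 ])), (([424, 183, 26, 23, 195], [433.1, 191.0]), array([ 0.5525, -0.3659,  0.089 ])), (([312, 200, 21, 19, 156], [322.2, 206.3]), array([ 0.4715, -0.3244,  0.089 ])), (([378, 268, 22, 21, 184], [386.4, 275.2]), array([ 0.4818, -0.4069,  0.089 ]))]
```

```bash
python3 -c "
from station import bot
print(bot.hand_in())"
```

```text
the job is handed in; nothing more can be done
None
```

The job is handed in: the pin stands in the green tray, and the red drift is back in its stand hole, with its sleeve at the same camera pixels as at the start. The job took about 23 s, the drift's force readings stayed under about 15 N, and the hand-in call returned no verdict.

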